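# Thread the cross-pin rod through both guides of the stand and hold it

## Task

Fit the steel rod to the demonstration stand: pull it out of the wooden block by its flat grip, pass it upright down through the slotted upper guide, turn it so that its cross pin matches the slot of the lower guide, and lower it until the cross pin is wholly below the lower guide. Finish while still holding the rod still there, upright through both guides, with its foot clear of the base plate, so that someone can tighten the clamp screw; do not let go. Leave the jars, weight, beaker and adapter where they are.

Things in the scene. Friction and masses are not known exactly. Their poses are not given: they have to be found in the camera images.
- rod_head (a point): Centre of the flat grip atop the loose steel rod (165 mm long, about 0.2 kg, upright in the block at first). The grip is 32 mm long (x), 14 mm thick (y, the way to pinch it), 30 mm tall; this point is 150 mm above the foot. z points up along the rod, x along the cross pin as well. Half a turn about z changes nothing. Between grip and pin the shaft is round, 14 mm thick.
- rod_pin (a point): Middle of the rod's cross pin, on the rod's axis, 10 mm above the foot and 140 mm below rod_head. The pin is 7 mm thick and 32 mm long (16 mm out on either side), parallel to the length of the flat grip. x along the pin, z up the rod.
- rod_foot (a point): Centre of the rod's flat lower end, 150 mm below rod_head, chamfered over the last 4 mm; same axes.
- block_top (a point): Centre of the top face of the fixed wooden storage block, 80 (x) x 56 (y) x 55 mm tall. In its middle is a pocket 34 (x) x 16 (y) mm, 45 mm deep: the rod's foot stands on its floor, 10 mm above the table, the cross pin along x. Pull the rod straight up to take it out.
- stand: Fixed stand; origin on the table under the guides' common upright axis, z up. Base plate 160 x 120 mm, 10 mm thick. Column 22 x 30 mm, 125 mm tall, centred at x = -80 mm, carries the upper guide. A black clamp screw sticks out of the upper guide to y = +55 mm.
- upper_guide (a point): Centre of the opening in the stand's upper guide, on its top face, 117 mm above the table. Aluminium plate 12 mm thick, 50 mm wide (y). Opening: a 19 mm square bore crossed by a slot 37 mm long (x) and 12 mm wide. Rod and pin pass straight down with the pin along x, either way round; once the pin is below the plate the rod turns freely.
- lower_guide (a point): Centre of the opening in the fixed lower guide, on its top face, 55 mm above the table, straight below upper_guide with 50 mm free between. A bridge 106 mm long (x), 50 mm wide, plate 10 mm thick, 35 mm free beneath it down to the base plate. Same opening, slot along this x (the bridge's long way), 57 to 90 degrees from the upper slot, one way or the other.
- jar_a_mid (a point): Centre of a loose bystander: white screw-top jar, 42 mm across, 62 mm tall, this point 31 mm above its underside. To be left where it is.
- jar_b_mid (a point): Centre of a loose bystander: white screw-top jar, 42 mm across, 62 mm tall, this point 31 mm above its underside. To be left where it is.
- jar_c_mid (a point): Centre of a loose bystander: white screw-top jar, 42 mm across, 62 mm tall, this point 31 mm above its underside. To be left where it is.
- weight_mid (a point): Centre of a loose bystander: small brass laboratory weight, 36 mm across, 45 mm tall, this point 22 mm above its underside. To be left where it is.
- beaker_mid (a point): Centre of a loose bystander: small glass beaker, 60 mm across, 75 mm tall, this point 37 mm above its underside. To be left where it is.
- adapter_mid (a point): Centre of a loose bystander: grey plastic adapter box, 70 x 45 x 28 mm, this point 14 mm above its underside. To be left where it is.
Mind the look-alikes: they are no part of the job. Of the things that look like the part that bears rod_head, the middle-sized one is meant.

How it is judged:
By the outcome, as a careful person would: the job done as asked, in the order asked, and still so for the second after the job is handed in, while the arm keeps its last pose, push and grip.
It also fails if it takes over 56 s, if anything falls off the work surface, if the arm or the gripper's body presses on something with over 40 N, if the wrist force passes 120 N, or if a joint passes its speed limit or range.

## Robot

A 6-joint arm with a two-finger parallel gripper is mounted at the origin on the work surface. World frame = base frame: x ahead of the robot, y to its left, z up, the work surface at z = 0. Lengths are in m, angles in rad, forces in N, time in s.
With the tool pointing down it reaches from about 0.425 to 0.95 m from the base axis. Payload 3.5 kg.
Tool frame: the origin (TCP) lies midway between the tips of the shut fingers; the grasp point (between the pads) lies 19 mm behind it; x points along the fingers, y is the direction in which the jaws open and shut, and the axes are right-handed (so a half turn about x gives the same grasp; the last joint's range is limited). The gripper opens to 85 mm and grips with 20 to 120 N. Pads are 22 mm wide; open, the fingers measure 114 mm over their backs; the gripper's body (76 mm by 85 mm) begins 54 mm behind the grasp point. The pads swing forward as they close: fully open they stand 13 mm farther back than shut.
Start: joints at [1.083, 0.286, 1.577, -0, 1.279, -0.15], TCP at [0.224, 0.637, 0.231] pointing down, gripper open.
Joint ranges: [-2.77, 2.77], [-0.9, 2.22], [0.21, 2.48], [-1.53, 4.67], [0.24, 2.81], [-2.84, 2.84]. Speed limits (rad/s): [2.79, 2.79, 3.14, 3.14, 3.14, 3.14].

## Interface

Orientations are given as a unit quaternion [x, y, z, w].
In Python, from plant import sensors, optics, ctrl gives the robot as it stands.
- The arm moves only by the tool arm_command, never from a script. Its argument "increments" is a list that holds one entry, the list of rows, each a list of 4 numbers: the shift along the tool's x, y, z in cm, then the turn about the tool's x in rad. A call has 1 to 20 rows; each row shifts and turns the commanded pose from where the row before left it, along the tool's axes as they then stand; what a row does not reach is not made up. A row lasts 1/8 s, in which the tool goes at most 62.5 mm and 10.7 degrees, less where a joint would pass 70% of its speed; a pose out of reach is approached as far as the arm can. A call with a gripper value outside its range is refused whole. "grip" is the finger opening in cm, from 0 to 8.54, set as the call begins (left out, the last holds). The fingers move at their own pace and stop on an object; "grip_force" is the grip in N (left out, the last holds). Time passes only in rows, so rows that do not move let the fingers close. It gives the time, the measured TCP pose, the force and the opening at its end, in the units of the state.
- sensors.get_state(): the state, without advancing time (a new reading comes with each control period).
- optics.read_camera(name): name is "side" or "top" or "wrist"; returns the picture (480x640x3 uint8, blue, green, red); there is no depth.
- optics.camera_model(name): a dict with "camera_matrix" (3x3 intrinsics, pixels), "world_from_camera" (4x4, takes a point from camera to world coordinates); the wrist camera has in their place "mount" (4x4, takes a point from camera to tool coordinates, whose origin is the TCP and whose axes are the tool frame's). Camera axes: x right, y up, looking along -z (the intrinsics and any distortion apply to the point x, -y, -z); pixel columns grow to the right and rows downward; lengths in m; the calibration is good to about 2 mm. A picture is of the moment at which its call begins: read the wrist's pose just before it. camera_model takes no time and is no camera call.
- ctrl.sign_off(): hands the job in, once; it reports no verdict.
Trained networks look in the newest picture that a camera, given by its name, has taken for a name from the list of things; names that differ only in an ending like _2 or _b are one class to them, and where a whole thing is asked for, a point or a joint stands for the part that bears it (a point fixed in the world has none). Each returns a list of dicts, best first, with "conf" (0 to 1); they miss things now and then, are a little off and sometimes report something else, mostly with a low value. They report only what shows in the picture. A call takes as long as a camera call. They do not tell look-alikes from the thing itself.
- optics.boxes_of(camera, query): "at" ([row, column] in pixels, amid what is visible of it).
- optics.place_of(camera, query): "at" ([row, column] in pixels: a listed point, or the origin of a listed thing).
The state is a dict: "time": time; "qpos": joint angles; "dq": joint speeds; "joint_efforts": joint torques, N m; "eef_pos": TCP position; "tcp_rot": TCP orientation; "contact_force": force on the tool from outside, world axes, zero at the start; "wrist_torque": the same for the moment, N m; "opening": opening from 0.0 (shut) to 1.0 (fully open).
Only numpy, scipy, OpenCV 4.12 (cv2) and the standard library are available. Lean on these libraries where they do the work, as an engineer would, in place of code of your own. Each camera call takes 0.05 s, during which the arm holds its last target.

## Working session

There is one attempt and no reset: what is moved stays moved. The work goes in short steps, Python scripts to look and compute and a tool call to move; the robot and the scene stay as the last step left them, time stands still between calls to the robot, and variables do not carry over. Pictures are saved under pics/ and viewed, and the job is handed in when it is done.

Besides the shell and the picture viewer there is one more tool, called after "Call:" by a JSON object that holds its "api" and its "payload", one argument or row to a line. arm_command: Moves the arm, as the interface text tells. Its arguments: {"type":"object","properties":{"increments":{"type":"array","items":{"type":"array","items":{"type":"array","items":{"type":"number"}}}},"grip":{"type":"number"},"grip_force":{"type":"number"}},"required":["increments"]}

```bash
ls; mkdir -p pics; python3 - <<'E'
from plant import sensors, optics, ctrl
import cv2, numpy as np
np.set_printoptions(precision=4,suppress=True)
print(sensors.get_state())
for n in ("side","top","wrist"):
    im=optics.read_camera(n); cv2.imwrite(f"pics/{n}0.png",im)
    m=optics.camera_model(n); print(n,{k:np.array(v) for k,v in m.items()})
    if n!="wrist":
        for q in ("rod_head","block_top","upper_guide","lower_guide","stand"):
            print(q,[(np.round(d["at"],1),round(d["conf"],2)) for d in optics.place_of(n,q)])
E
```

```text
pics
{'time': 0.0, 'qpos': array([ 1.083 ,  0.2872,  1.5782,  0.    ,  1.2786, -0.15  ]), 'dq': array([-0.001 ,  0.0019, -0.0006,  0.0011, -0.0004, -0.0004]), 'joint_efforts': array([  0.0029, -40.5982, -29.2628,  -0.    ,   0.0059,   0.    ]), 'eef_pos': array([0.2234, 0.6363, 0.2299]), 'tcp_rot': array([ 0.1181,  0.6973, -0.1197,  0.6968]), 'contact_force': array([0.0019, 0.0646, 0.2403]), 'wrist_torque': array([ 0.0105,  0.0004, -0.0304]), 'opening': 1.0008076416240408}
side {'camera_matrix': array([[492.9835,   0.    , 314.2473],
       [  0.    , 492.9835, 240.0097],
       [  0.    ,   0.    ,   1.    ]]), 'world_from_camera': array([[-0.9155,  0.247 , -0.3175,  0.2238],
       [-0.402 , -0.5342,  0.7436,  0.8776],
       [ 0.014 ,  0.8085,  0.5884,  0.8399],
       [ 0.    ,  0.    ,  0.    ,  1.    ]])}
rod_head [(array([364.9, 279.4]), 0.81), (array([314., 297.]), 0.79), (array([306. , 348.9]), 0.59)]
block_top [(array([350.5, 295.2]), 0.73)]
upper_guide [(array([198.1, 391.1]), 0.56)]
lower_guide [(array([214.5, 389.5]), 0.57)]
stand [(array([231.7, 384.6]), 0.69)]
top {'ca
[... 301 characters left out ...]
   ,  0.    ,  0.    ,  1.    ]])}
rod_head [(array([297.5, 222.1]), 0.7), (array([257.7, 191.1]), 0.62), (array([249.1, 220.1]), 0.51), (array([238.3, 501.8]), 0.18)]
block_top [(array([251.9, 230.6]), 0.74), (array([267.8, 442.1]), 0.62)]
upper_guide [(array([263.8, 455.4]), 0.94)]
lower_guide [(array([266.4, 448.6]), 0.64)]
stand [(array([266.2, 440.5]), 0.57)]
wrist {'camera_matrix': array([[403.9388,   0.    , 321.7472],
       [  0.    , 403.9388, 238.5795],
       [  0.    ,   0.    ,   1.    ]]), 'mount': array([[-0.0001,  0.2759, -0.9612, -0.1421],
       [ 1.    , -0.0002, -0.0002, -0.0002],
       [-0.0003, -0.9612, -0.2759, -0.0703],
       [ 0.    ,  0.    ,  0.    ,  1.    ]])}
```

View pics/side0.png

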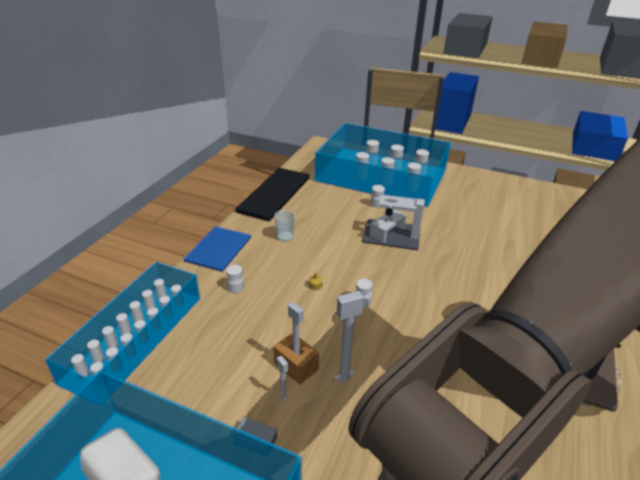

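View pics/top0.png

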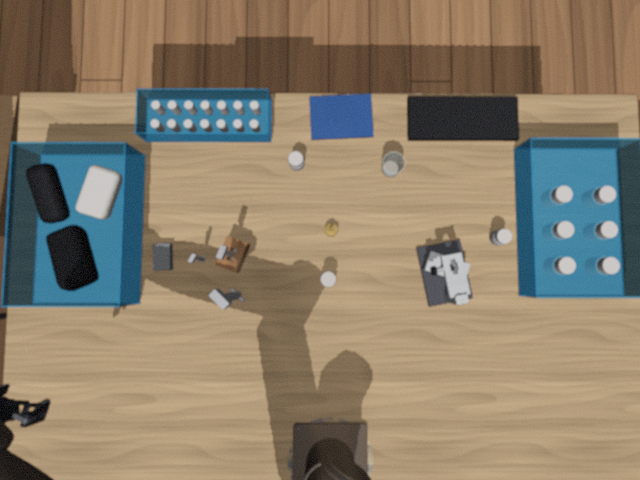

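View pics/wrist0.png

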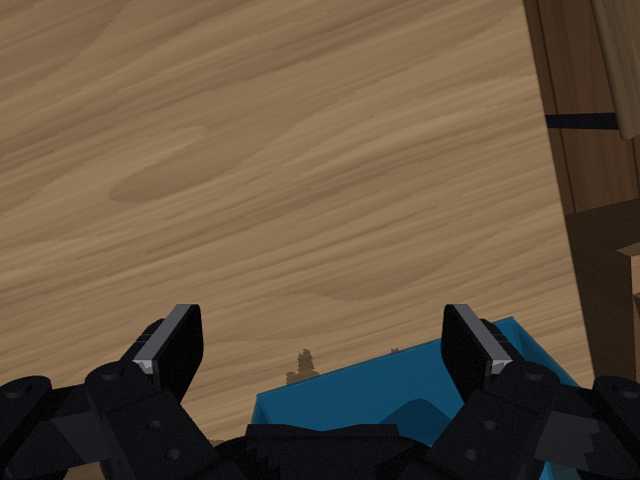

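```bash
python3 - <<'E'
import cv2
a=cv2.imread("pics/side0.png");cv2.imwrite("pics/side0c.png",cv2.resize(a[150:450,230:480],None,fx=2.6,fy=2,interpolation=2) if 0 else cv2.resize(a[160:420,230:480],None,fx=2.3,fy=2.3,interpolation=2))
a=cv2.imread("pics/top0.png");cv2.imwrite("pics/top0c.png",cv2.resize(a[190:350,160:360],None,fx=3.7,fy=3.7,interpolation=2));cv2.imwrite("pics/top0d.png",cv2.resize(a[190:350,360:540],None,fx=3.7,fy=3.7,interpolation=2))
E
```

```text
(no output)
```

View pics/side0c.png

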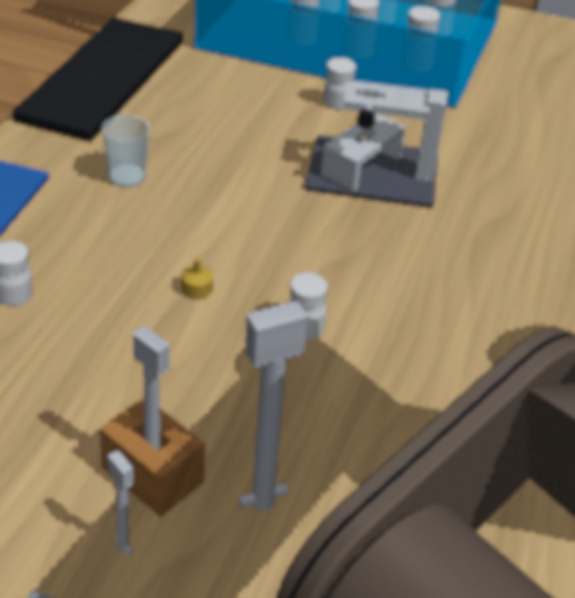

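View pics/top0c.png

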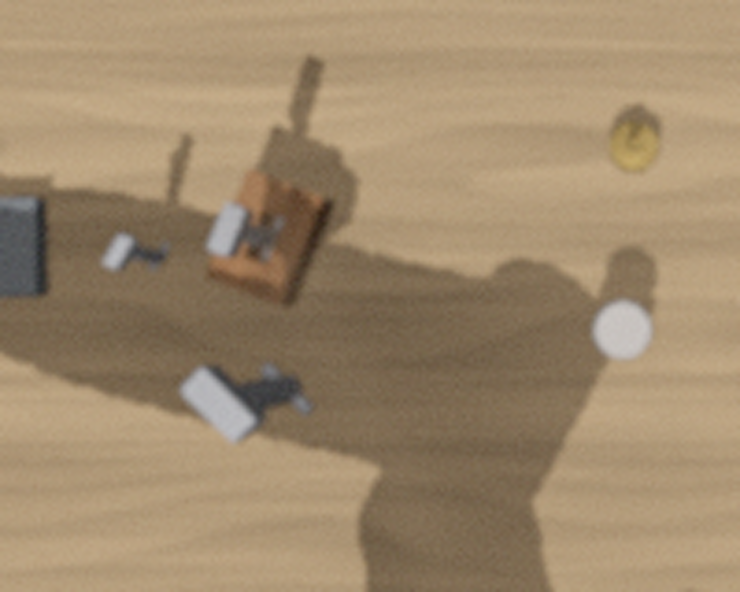

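View pics/top0d.png

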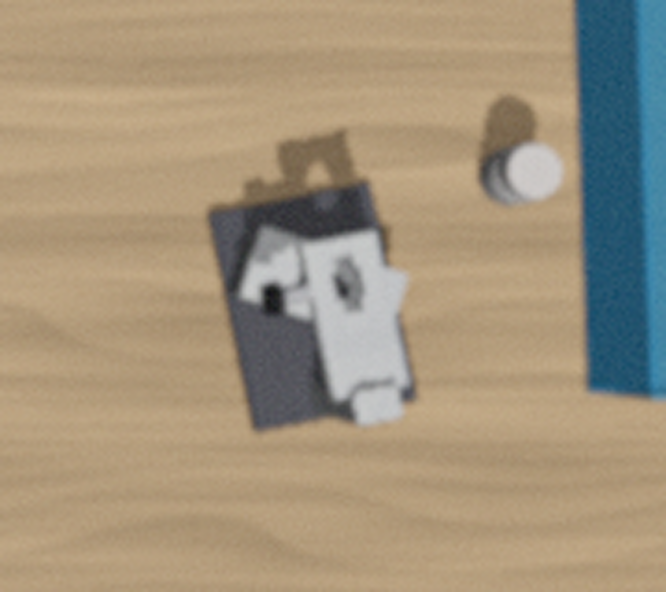

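```bash
cat > h.py <<'E'
from plant import sensors, optics, ctrl
import cv2, numpy as np
from scipy.spatial.transform import Rotation as R
np.set_printoptions(precision=4,suppress=True)
def cam(n):
    m=optics.camera_model(n);K=np.array(m["camera_matrix"])
    if n=="wrist":
        s=sensors.get_state();T=np.eye(4);T[:3,:3]=R.from_quat(s["tcp_rot"]).as_matrix();T[:3,3]=s["eef_pos"]
        return K,T@np.array(m["mount"])
    return K,np.array(m["world_from_camera"])
def ray(c,rc):
    K,T=c;d=np.array([(rc[1]-K[0,2])/K[0,0],-(rc[0]-K[1,2])/K[1,1],-1]);return T[:3,3],T[:3,:3]@d
def atz(c,rc,z):
    o,d=ray(c,rc);return o+d*(z-o[2])/d[2]
def proj(c,p):
    K,T=c;q=np.linalg.inv(T)@np.append(p,1);return np.array([K[1,2]-K[1,1]*q[1]/-q[2],K[0,2]+K[0,0]*q[0]/-q[2]])
def tri(a,ra,b,rb):
    A=[];B=[]
    for c,r in((a,ra),(b,rb)):
        o,d=ray(c,r);d=d/np.linalg.norm(d);P=np.eye(3)-np.outer(d,d);A.append(P);B.append(P@o)
    return np.linalg.lstsq(np.vstack(A),np.hstack(B),rcond=None)[0]
E
python3 - <<'E'
from h import *
t=cam("top");s=cam("side")
print("head tri",tri(t,(249.1,220.1),s,(314,297)), "head@.16 top",atz(t,(249.1,220.1),.16),atz(t,(252,221.6),.175),"side",atz(s,(314,297),.16))
c=lambda x,y,ox=160:(190+y/3.7,ox+x/3.7)
B=[atz(t,c(*p),.055) for p in((255,172),(330,200),(290,305),(208,275))]
print(B,np.mean(B,0))
print("ug",atz(t,(263.8,455.4),.117),tri(t,(263.8,455.4),s,(198.1,391.1)),atz(t,c(347,283,360),.117),atz(t,c(377,405,360),.125))
print("base",[atz(t,c(*p,360),.01) for p in((210,210),(367,182),(413,397),(257,430))])
print("lg end",atz(t,c(408,272,360),.055),atz(t,c(240,297,360),.055),atz(t,c(268,228,360),.055))
print([ (k,atz(t,p,z)) for k,p,z in(("jarB",(279,328),.06),("small",(258,192),.08),("big",(298,220),.2),("weight",(229,331),.04))])
E
```

```text
head tri [0.5301 0.2549 0.1574] head@.16 top [0.5357 0.2564 0.16  ] [0.5283 0.2496 0.175 ] side [0.5229 0.256  0.16  ]
[array([0.5733, 0.2577, 0.055 ]), array([0.5541, 0.2056, 0.055 ]), array([0.4818, 0.2319, 0.055 ]), array([0.5022, 0.2885, 0.055 ])] [0.5279 0.2459 0.055 ]
ug [ 0.5035 -0.305   0.117 ] [ 0.4997 -0.3051  0.1205] [ 0.4969 -0.301   0.117 ] [ 0.418  -0.3167  0.125 ]
base [array([ 0.5507, -0.2316,  0.01  ]), array([ 0.5711, -0.345 ,  0.01  ]), array([ 0.4178, -0.3745,  0.01  ]), array([ 0.3944, -0.2629,  0.01  ])]
lg end [ 0.5056 -0.3597  0.055 ] [ 0.4882 -0.2431  0.055 ] [ 0.5358 -0.2632  0.055 ]
[('jarB', array([0.4656, 0.0041, 0.06  ])), ('small', array([0.5174, 0.3435, 0.08  ])), ('big', array([0.4244, 0.2455, 0.2   ])), ('weight', array([ 0.5947, -0.0035,  0.04  ]))]
```

```bash
python3 - <<'E'
from h import *
s=sensors.get_state();M=R.from_quat(s["tcp_rot"]).as_matrix();print(M,"y heading",np.degrees(np.arctan2(M[1,1],M[0,1])))
E
```

```text
[[-0.      0.3314  0.9435]
 [ 0.      0.9435 -0.3314]
 [-1.      0.     -0.    ]] y heading 70.64383455836017
```

Call:
{"api": "arm_command", "payload": {
  "increments": [
    [[-0.3,-2.2,3.5,0],[-0.3,-2.2,3.5,0],[-0.3,-2.2,3.5,0],[-0.3,-2.2,3.5,0],[-0.3,-2.2,3.5,0],[-0.3,-2.2,3.5,0],[-0.3,-2.2,3.5,0],[-0.3,-2.2,3.5,0],[-0.3,-2.2,3.5,0],[-0.3,-2.2,3.5,0],[0,-2.2,3.5,0],[0,-2.0,3.3,0],[0,0,0,0],[0,0,0,0]]
  ],
  "grip": 5
}}

```text
time: 2.4
eef_pos: [0.5309, 0.2514, 0.2613]
tcp_rot: [0.119, 0.697, -0.119, 0.697]
contact_force: [0.4, -0.7, 0.3]
opening: 0.588
```

```bash
python3 - <<'E'
from h import *
s=sensors.get_state();print(s["time"],s["eef_pos"],s["tcp_rot"],s["opening"])
w=cam("wrist");im=optics.read_camera("wrist");cv2.imwrite("pics/w1.png",im)
for q in("rod_head","block_top"):
  for d in optics.place_of("wrist",q): print(q,d,atz(w,d["at"],.16),atz(w,d["at"],.055))
t=cam("top");im=optics.read_camera("top");cv2.imwrite("pics/t1.png",im)
cv2.imwrite("pics/t1d.png",cv2.resize(im[225:315,405:495],None,fx=6.5,fy=6.5,interpolation=2))
E
```

```text
2.4 [0.5309 0.2514 0.2613] [ 0.1191  0.6972 -0.1188  0.6969] 0.5877975245001179
rod_head {'at': [165.5, 427.5], 'conf': 0.85} [0.5086 0.3259 0.16  ] [0.5276 0.3481 0.055 ]
rod_head {'at': [236.3, 325.3], 'conf': 0.72} [0.5298 0.254  0.16  ] [0.5579 0.2452 0.055 ]
rod_head {'at': [58.3, 222.1], 'conf': 0.61} [0.4138 0.2337 0.16  ] [0.3918 0.2162 0.055 ]
block_top {'at': [205.0, 322.1], 'conf': 0.82} [0.5103 0.2587 0.16  ] [0.5301 0.2519 0.055 ]
```

View pics/w1.png

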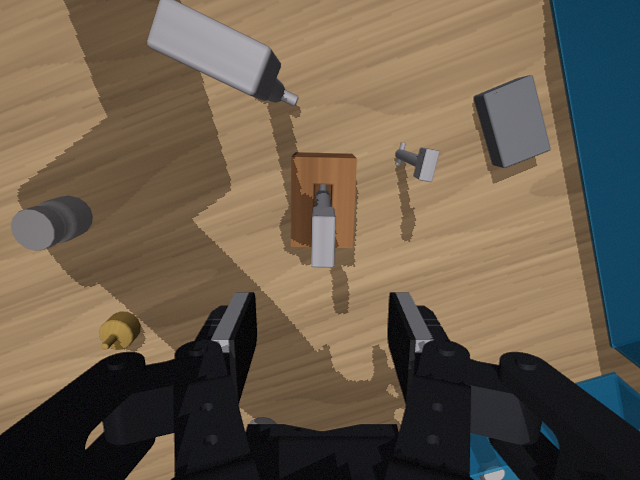

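View pics/t1d.png

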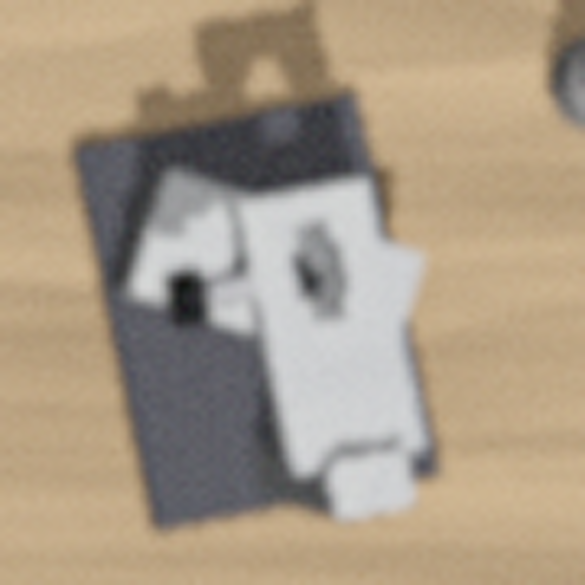

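Call:
{"api": "arm_command", "payload": {
  "increments": [
    [[1.5,0.1,-0.1,0.03],[1.5,0,0,0],[1.5,0,0,0],[1.5,0,0,0],[1.5,0,0,0],[1.5,0,0,0],[1.5,0,0,0],[1.0,0,0,0],[0.5,0,0,0],[0,0,0,0]]
  ]
}}

```text
time: 3.85
eef_pos: [0.5306, 0.2524, 0.1411]
tcp_rot: [0.129, 0.695, -0.129, 0.695]
contact_force: [0.2, -0.0, -0.4]
opening: 0.586
```

```bash
python3 - <<'E'
from h import *
s=sensors.get_state();print(s["time"],s["eef_pos"],s["tcp_rot"],s["opening"])
im=optics.read_camera("wrist");cv2.imwrite("pics/w2.png",im)
E
```

```text
3.85 [0.5306 0.2524 0.1411] [ 0.1293  0.6953 -0.1294  0.6951] 0.5861997614736005
```

View pics/w2.png

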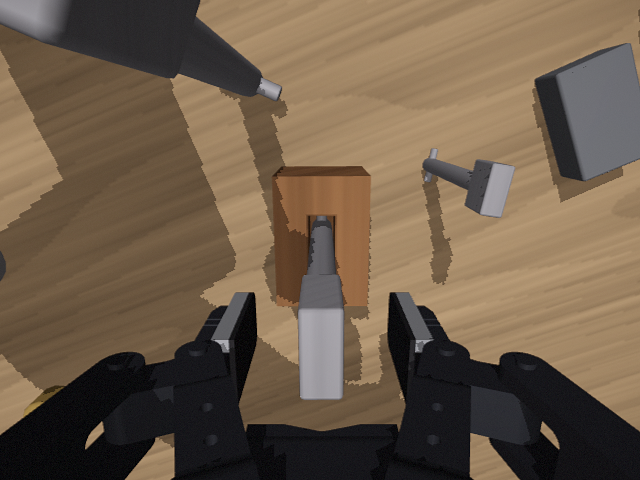

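Call:
{"api": "arm_command", "payload": {
  "increments": [
    [[0,0,-0.25,0],[0,0,0,0],[0,0,0,0],[0,0,0,0],[0,0,0,0],[0,0,0,0],[0,0,0,0],[0,0,0,0]]
  ],
  "grip": 0.5,
  "grip_force": 80
}}

```text
time: 4.9
eef_pos: [0.5287, 0.2534, 0.142]
tcp_rot: [0.129, 0.695, -0.129, 0.696]
contact_force: [-1.5, -0.4, 4.2]
opening: 0.151
```

Call:
{"api": "arm_command", "payload": {
  "increments": [
    [[-0.5,0,0,0],[-1,0,0,0],[-1.3,0,0,0],[-1.3,0,0,0],[-1.3,0,0,0],[-1.3,0,0,0],[-1.3,0,0,0],[-1.5,0,0,0],[-1.5,0,0,0],[-1.5,0,0,0],[-1.5,0,0,0],[-1,0,0,0],[0,0,0,0]]
  ]
}}

```text
time: 6.52
eef_pos: [0.5287, 0.2534, 0.2926]
tcp_rot: [0.13, 0.695, -0.129, 0.696]
contact_force: [-0.2, -0.5, -2.6]
opening: 0.15
```

```bash
python3 - <<'E'
from h import *
s=sensors.get_state();print(s)
im=optics.read_camera("wrist");cv2.imwrite("pics/w3.png",im)
im=optics.read_camera("side");cv2.imwrite("pics/s3.png",cv2.resize(im[150:420,220:480],None,fx=2.2,fy=2.2,interpolation=2))
for n in("side","wrist"):
  for q in("rod_head","rod_foot","rod_pin"):
    print(n,q,optics.place_of(n,q))
E
```

```text
{'time': 6.525, 'qpos': array([ 0.274 ,  0.0492,  1.7341, -0.    ,  1.3562, -0.929 ]), 'dq': array([ 0.0005,  0.0134,  0.029 ,  0.0013, -0.0042,  0.0008]), 'joint_efforts': array([  0.0135, -33.4365, -31.3999,  -0.0018,   0.0261,   0.    ]), 'eef_pos': array([0.5287, 0.2534, 0.2926]), 'tcp_rot': array([ 0.1296,  0.6945, -0.129 ,  0.6958]), 'contact_force': array([-0.202 , -0.5301, -2.6282]), 'wrist_torque': array([ 0.0489, -0.039 , -0.0159]), 'opening': 0.150453843022873}
side rod_head [{'at': [252.6, 294.0], 'conf': 0.88}, {'at': [364.5, 280.3], 'conf': 0.73}, {'at': [308.1, 347.7], 'conf': 0.6}]
side rod_foot [{'at': [313.5, 294.7], 'conf': 0.8}, {'at': [380.0, 346.9], 'conf': 0.71}, {'at': [392.3, 284.3], 'conf': 0.48}]
side rod_pin [{'at': [375.6, 343.1], 'conf': 0.71}, {'at': [311.5, 297.1], 'conf': 0.57}, {'at': [395.3, 284.9], 'conf': 0.48}]
wrist rod_head [{'at': [166.2, 414.3], 'conf': 0.67}, {'at': [337.9, 321.8], 'conf': 0.59}, {'at': [74.2, 231.2], 'conf': 0.57}]
wrist rod_foot [{'at': [227.7, 322.5], 'conf': 0.95}, {'at': [92.2, 274.2], 'conf': 0.79}, {'at': [152.5, 390.6], 'conf': 0.64}]
wrist rod_pin [{'at': [151.0, 394.0], 'conf': 0.91}, {'at': [232.7, 326.1], 'conf': 0.85}, {'at': [96.9, 272.9], 'conf': 0.75}, {'at': [327.7, 134.4], 'conf': 0.2}]
```

View pics/w3.png

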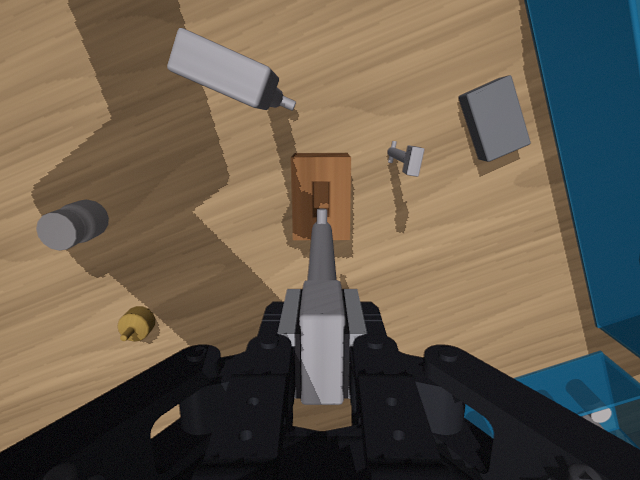

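View pics/s3.png

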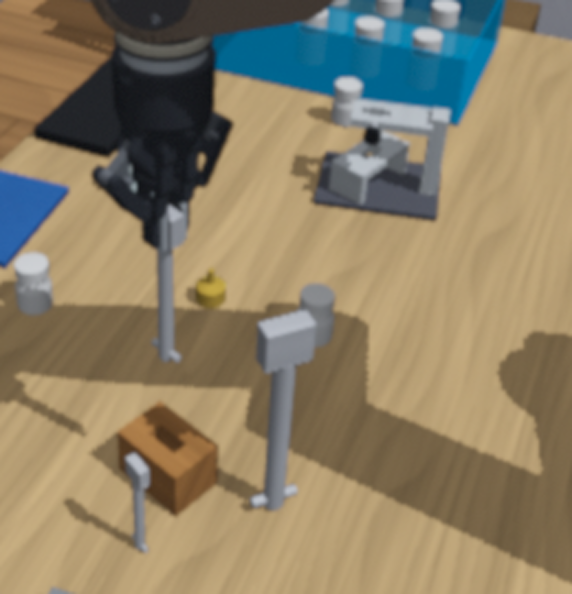

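Call:
{"api": "arm_command", "payload": {
  "increments": [
    [[0,-1.5,0.35,0],[0,-3.0,0.7,0],[0,-4,0.94,0],[0,-4,0.94,0],[0,-4,0.94,0],[0,-4,0.94,0],[0,-4,0.94,0],[0,-4,0.94,0],[0,-4,0.94,0],[0,-4,0.94,0],[0,-4,0.94,0],[0,-4,0.94,0],[0,-4,0.94,0],[0,-4,0.94,0],[0,-3.5,0.8,0],[0,-2.5,0.6,0],[0,-1.2,0.3,0]]
  ]
}}

```text
time: 9.05
eef_pos: [0.4439, -0.3554, 0.2912]
tcp_rot: [0.13, 0.695, -0.13, 0.695]
contact_force: [-0.0, 1.1, -2.6]
opening: 0.151
```

Call:
{"api": "arm_command", "payload": {
  "increments": [
    [[0,0,0,0.083],[0,0,0,0.17],[0,0,0,0.17],[0,0,0,0.17],[0,0,0,0.17],[0,0,0,0.17],[0,0,0,0.17],[0,0,0,0.17],[0,0,0,0.17],[0,0,0,0.17],[0,0,0,0.17],[0,0,0,0.17],[0,0,0,0.17],[0,0,0,0.17],[0,0,0,0.17],[0,0,0,0.12],[0,0,0,0],[0,0,0,0]]
  ]
}}

```text
time: 11.3
eef_pos: [0.4446, -0.3538, 0.2914]
tcp_rot: [0.704, 0.068, -0.704, 0.068]
contact_force: [0.4, -0.1, -2.3]
opening: 0.15
```

```bash
python3 - <<'E'
from h import *
s=sensors.get_state();print(s);M=R.from_quat(s["tcp_rot"]).as_matrix();print(M,np.degrees(np.arctan2(M[1,1],M[0,1])))
w=cam("wrist");im=optics.read_camera("wrist");cv2.imwrite("pics/w4.png",im)
for q,z in(("upper_guide",.117),("lower_guide",.055),("rod_foot",.16)):
  for d in optics.place_of("wrist",q):print(q,d,atz(w,d["at"],z))
im=optics.read_camera("side");cv2.imwrite("pics/s4.png",cv2.resize(im[110:290,330:470],None,fx=3.3,fy=3.3,interpolation=2))
E
```

```text
{'time': 11.3, 'qpos': array([-0.8507,  0.0099,  1.7765,  0.0001,  1.3553,  0.5269]), 'dq': array([-0.0016,  0.0026, -0.0022, -0.001 , -0.0027,  0.0072]), 'joint_efforts': array([  0.0249, -31.559 , -31.1262,  -0.0002,   0.0042,  -0.0026]), 'eef_pos': array([ 0.4446, -0.3538,  0.2914]), 'tcp_rot': array([ 0.7038,  0.0682, -0.7038,  0.0681]), 'contact_force': array([ 0.3953, -0.0606, -2.2524]), 'wrist_torque': array([ 0.0011, -0.016 ,  0.0169]), 'opening': 0.14974323362916678}
[[-0.      0.1919 -0.9814]
 [ 0.0002 -0.9814 -0.1919]
 [-1.     -0.0002 -0.    ]] -78.93420901414467
upper_guide {'at': [135.7, 265.4], 'conf': 0.66} [ 0.4954 -0.3002  0.117 ]
lower_guide {'at': [132.7, 278.3], 'conf': 0.77} [ 0.4968 -0.3034  0.055 ]
rod_foot {'at': [227.9, 320.2], 'conf': 0.76} [ 0.4434 -0.3529  0.16  ]
```

View pics/w4.png

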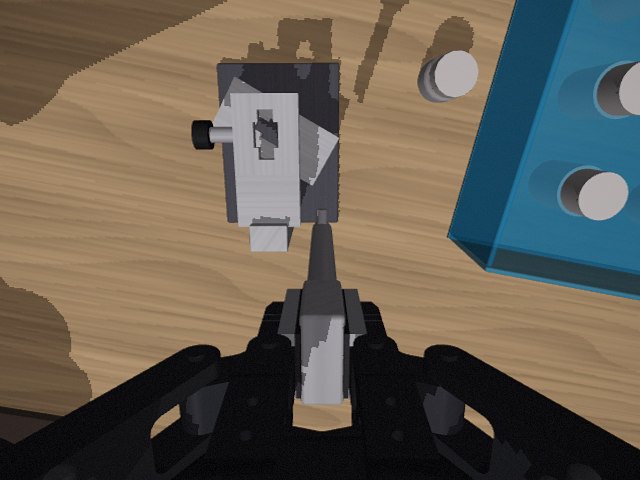

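View pics/s4.png

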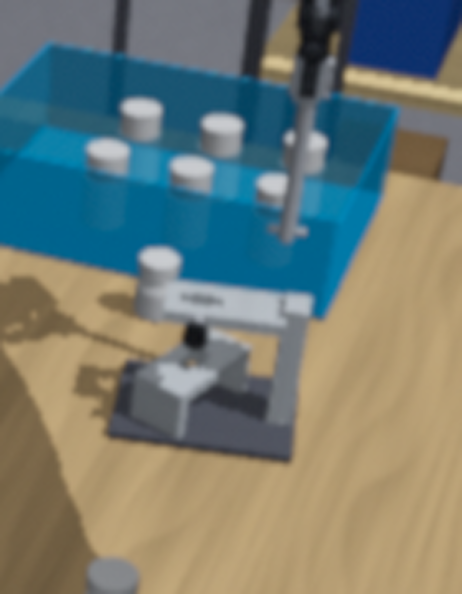

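```bash
python3 - <<'E'
import cv2
a=cv2.imread("pics/w4.png");cv2.imwrite("pics/w4c.png",cv2.resize(a[60:240,190:350],None,fx=3.3*1.0,fy=3.3,interpolation=2));cv2.imwrite("pics/w4e.png",cv2.resize(a[95:175,240:350],None,fx=7,fy=7,interpolation=2))
E
```

```text
(no output)
```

View pics/w4c.png

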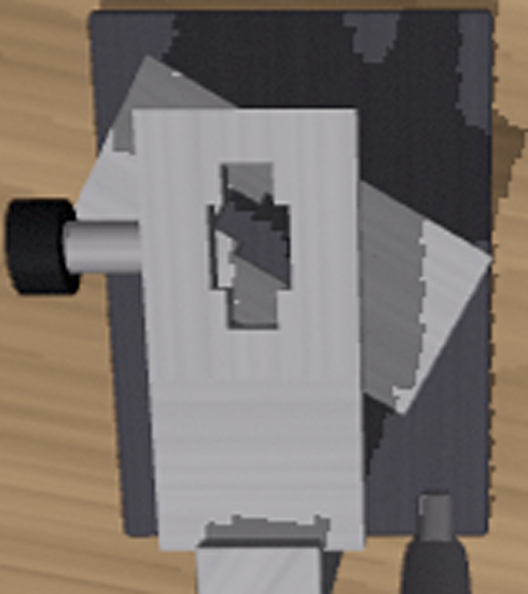

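View pics/w4e.png

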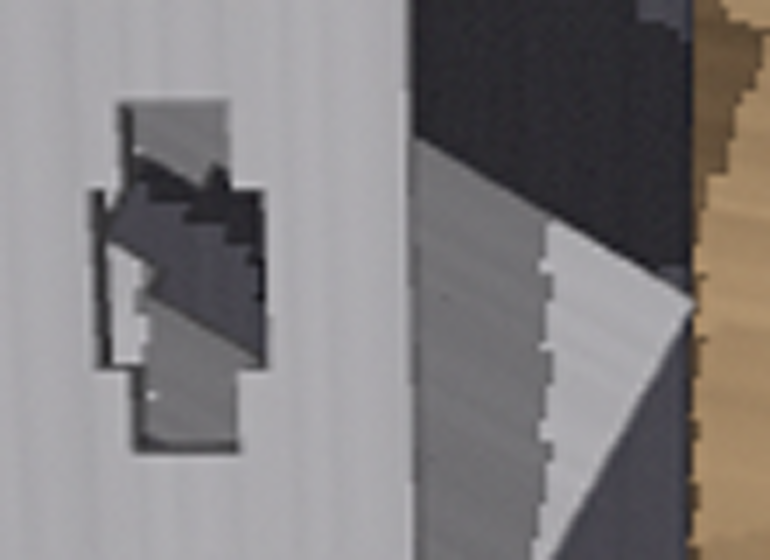

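```bash
python3 - <<'E'
from h import *
w=cam("wrist")
e=lambda x,y:(95+y/7,240+x/7); c=lambda x,y:(60+y/3.3,190+x/3.3)
ang=lambda a,b:np.degrees(np.arctan2((b-a)[1],(b-a)[0]))
S=[atz(w,e(*p),.117) for p in((118,101),(230,101),(133,452),(241,452))]
print(S,np.mean(S,0),ang(S[2],S[0]),ang(S[3],S[1]),ang(S[0],S[1]))
B=[atz(w,e(*p),.117) for p in((90,190),(266,190),(97,368),(268,368))];print(B,np.mean(B,0))
P=[atz(w,c(*p),.117) for p in((132,109),(357,109),(160,550),(364,550))];print(P,(P[0]+P[1])/2,ang(P[2],P[0]),ang(P[3],P[1]),ang(P[0],P[1]))
L=[atz(w,c(*p),.055) for p in((148,57),(490,260),(402,412))];print(L,(L[0]+L[2])/2,ang(L[1],L[0]),ang(L[2],L[1]),[np.linalg.norm(L[i]-L[i+1]) for i in(0,1)])
D=[atz(w,c(*p),.01) for p in((88,12),(493,12),(488,535),(124,535))];print(D,np.mean(D,0),ang(D[3],D[0]),ang(D[2],D[1]))
# foot
print("foot",atz(w,(227.9,320.2),.16),sensors.get_state()["eef_pos"])
E
```

```text
[array([ 0.513 , -0.2915,  0.117 ]), array([ 0.5153, -0.3032,  0.117 ]), array([ 0.4768, -0.2985,  0.117 ]), array([ 0.4791, -0.3102,  0.117 ])] [ 0.496  -0.3009  0.117 ] 11.008224342690108 10.950442292398357 -79.01723861147971
[array([ 0.5034, -0.2899,  0.117 ]), array([ 0.507 , -0.3085,  0.117 ]), array([ 0.485 , -0.2933,  0.117 ]), array([ 0.4886, -0.3117,  0.117 ])] [ 0.496  -0.3008  0.117 ]
[array([ 0.5207, -0.2703,  0.117 ]), array([ 0.5303, -0.3198,  0.117 ]), array([ 0.4208, -0.2902,  0.117 ]), array([ 0.4303, -0.3392,  0.117 ])] [ 0.5255 -0.295   0.117 ] 11.24394236977813 11.023815614431186 -79.01792304890913
[array([ 0.5358, -0.259 ,  0.055 ]), array([ 0.5019, -0.3585,  0.055 ]), array([ 0.456 , -0.3424,  0.055 ])] [ 0.4959 -0.3007  0.055 ] 71.17628565853202 -19.321126309346063 [np.float64(0.10513059529809006), np.float64(0.04866534670549261)]
[array([ 0.5474, -0.2303,  0.01  ]), array([ 0.5701, -0.3471,  0.01  ]), array([ 0.415 , -0.3775,  0.01  ]), array([ 0.3923, -0.2608,  0.01  ])] [ 0.4812 -0.3039  0.01  ] 11.125029724189522 11.083318469203455
foot [ 0.4433 -0.3533  0.16  ] [ 0.4446 -0.3542  0.2913]
```

Call:
{"api": "arm_command", "payload": {
  "increments": [
    [[0,-0.4,-0.6,0],[0,-0.6,-0.9,0],[0,-0.7,-1.0,0],[0,-0.7,-1.0,0],[0,-0.7,-1.0,0],[0,-0.6,-0.9,0],[0,-0.4,-0.55,0],[0,-0.08,-0.2,0],[1.0,0,0,0],[1.0,0,0,0],[1.0,0,0,0],[0,0,0,0],[0,0,0,0]]
  ]
}}

```text
time: 13.18
eef_pos: [0.497, -0.3017, 0.2615]
tcp_rot: [0.704, 0.067, -0.704, 0.067]
contact_force: [0.9, 0.0, -2.9]
opening: 0.149
```

```bash
python3 - <<'E'
from h import *
s=sensors.get_state();print(s["time"],s["eef_pos"],s["tcp_rot"],s["contact_force"])
w=cam("wrist");im=optics.read_camera("wrist");cv2.imwrite("pics/w5.png",im);cv2.imwrite("pics/w5c.png",cv2.resize(im[130:290,250:390],None,fx=4.2,fy=3.7,interpolation=2) if 0 else cv2.resize(im[140:290,250:400],None,fx=4,fy=4,interpolation=2))
im=optics.read_camera("side");cv2.imwrite("pics/s5.png",cv2.resize(im[110:270,330:470],None,fx=3.7,fy=3.7,interpolation=2))
E
```

```text
13.175 [ 0.497  -0.3017  0.2615] [ 0.704   0.0672 -0.7038  0.0674] [ 0.9113  0.0304 -2.923 ]
```

View pics/w5c.png

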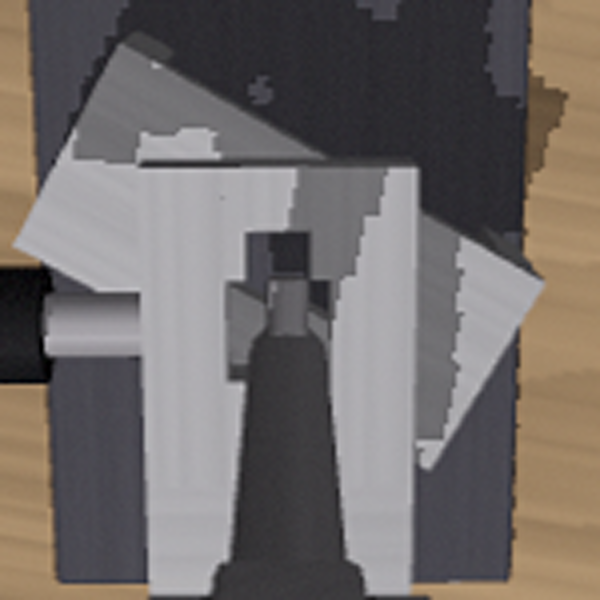

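View pics/s5.png

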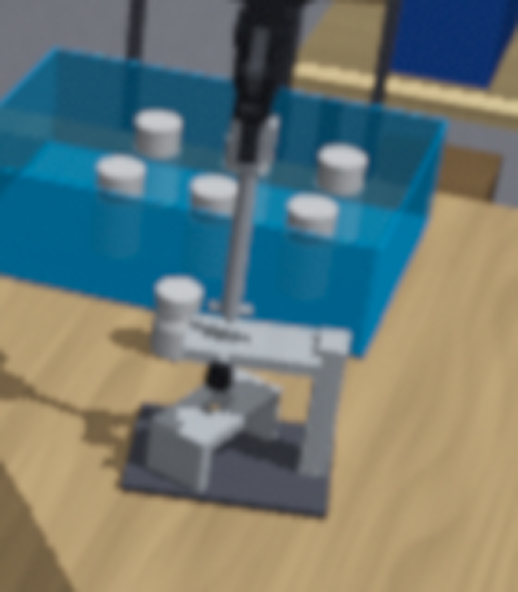

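Call:
{"api": "arm_command", "payload": {
  "increments": [
    [[0,-0.16,-0.04,0],[0,0,0,0],[0.5,0,0,0],[0.5,0,0,0],[0.5,0,0,0],[0.5,0,0,0],[0,0,0,0]]
  ]
}}

```text
time: 14.15
eef_pos: [0.4968, -0.2996, 0.2405]
tcp_rot: [-0.704, -0.068, 0.704, -0.067]
contact_force: [-0.1, -0.7, -2.2]
opening: 0.157
```

```bash
python3 - <<'E'
from h import *
s=sensors.get_state();print(s["time"],s["eef_pos"],s["contact_force"],s["wrist_torque"])
im=optics.read_camera("wrist");cv2.imwrite("pics/w6c.png",cv2.resize(im[140:290,250:400],None,fx=4,fy=4,interpolation=2))
E
```

```text
14.15 [ 0.4968 -0.2996  0.2405] [-0.1409 -0.6579 -2.1503] [-0.0509 -0.0171  0.0585]
```

View pics/w6c.png

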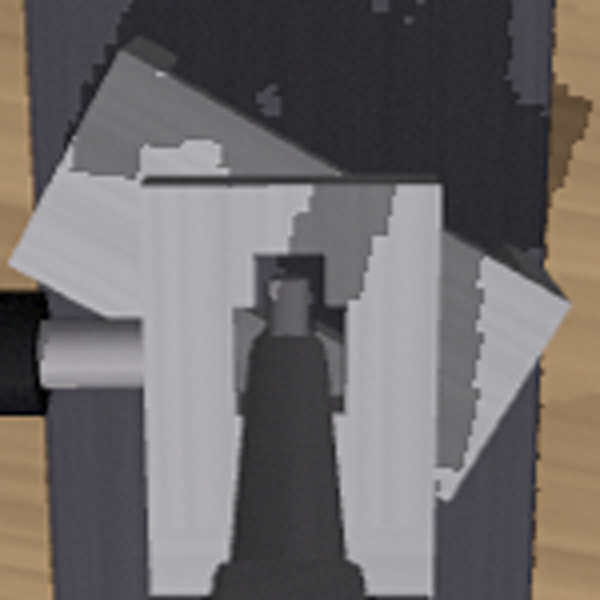

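Call:
{"api": "arm_command", "payload": {
  "increments": [
    [[0.5,0,0,0],[0.5,0,0,0],[0.5,0,0,0],[0.5,0,0,0],[0.5,0,0,0],[0.5,0,0,0],[0.5,0,0,0],[0.3,0,0,0],[0,0,0,0],[0,0,0,0]]
  ]
}}

```text
time: 15.45
eef_pos: [0.4972, -0.3, 0.2036]
tcp_rot: [0.704, 0.067, -0.704, 0.067]
contact_force: [-0.9, 0.2, -2.2]
opening: 0.152
```

```bash
python3 - <<'E'
from h import *
s=sensors.get_state();print(s["time"],s["eef_pos"],s["contact_force"],s["wrist_torque"])
im=optics.read_camera("wrist");cv2.imwrite("pics/w7c.png",cv2.resize(im[140:290,250:400],None,fx=4,fy=4,interpolation=2))
im=optics.read_camera("side");cv2.imwrite("pics/s7.png",cv2.resize(im[110:270,330:470],None,fx=3.7,fy=3.7,interpolation=2))
E
```

```text
15.45 [ 0.4972 -0.3     0.2036] [-0.9274  0.1946 -2.1673] [-0.0307  0.0209  0.0302]
```

View pics/w7c.png

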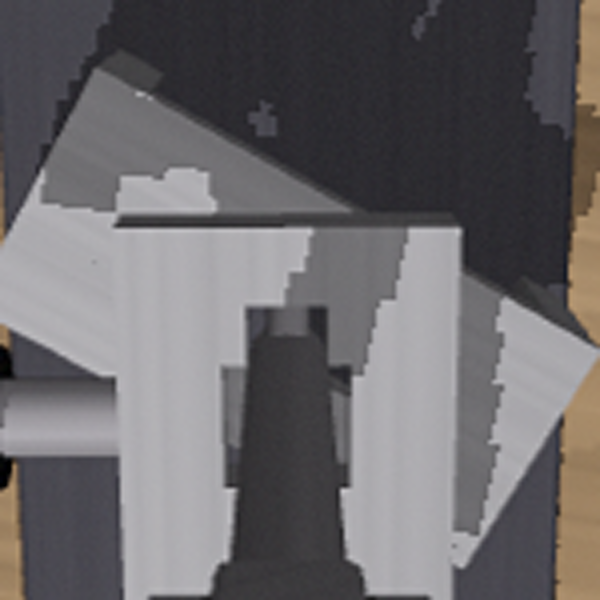

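View pics/s7.png

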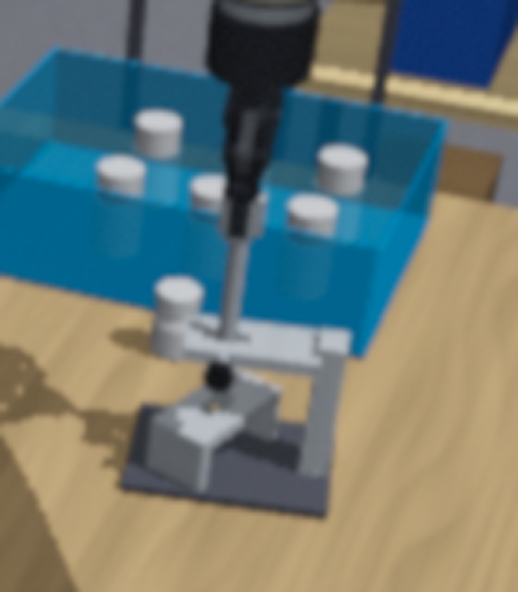

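Call:
{"api": "arm_command", "payload": {
  "increments": [
    [[0,0,0,-0.07],[0,0,0,-0.14],[0,0,0,-0.14],[0,0,0,-0.14],[0,0,0,-0.14],[0,0,0,-0.14],[0,0,0,-0.14],[0,0,0,-0.1],[0,0,0,-0.04],[0,0,0,0],[0,0,0,0]]
  ]
}}

```text
time: 16.92
eef_pos: [0.4971, -0.2999, 0.2035]
tcp_rot: [0.575, 0.411, -0.575, 0.411]
contact_force: [0.1, -0.3, -2.6]
opening: 0.149
```

```bash
python3 - <<'E'
from h import *
s=sensors.get_state();print(s["time"],s["eef_pos"],s["contact_force"],s["wrist_torque"],s["opening"]);M=R.from_quat(s["tcp_rot"]).as_matrix();print(np.degrees(np.arctan2(M[1,1],M[0,1])))
im=optics.read_camera("wrist");cv2.imwrite("pics/w8.png",im);cv2.imwrite("pics/w8c.png",cv2.resize(im[140:290,250:400],None,fx=4,fy=4,interpolation=2))
im=optics.read_camera("side");cv2.imwrite("pics/s8.png",cv2.resize(im[110:270,330:470],None,fx=3.7,fy=3.7,interpolation=2))
E
```

```text
16.925 [ 0.4971 -0.2999  0.2035] [ 0.1033 -0.3063 -2.613 ] [-0.0131  0.0244 -0.0331] 0.14939448844904063
-18.93918582359652
```

View pics/w8.png

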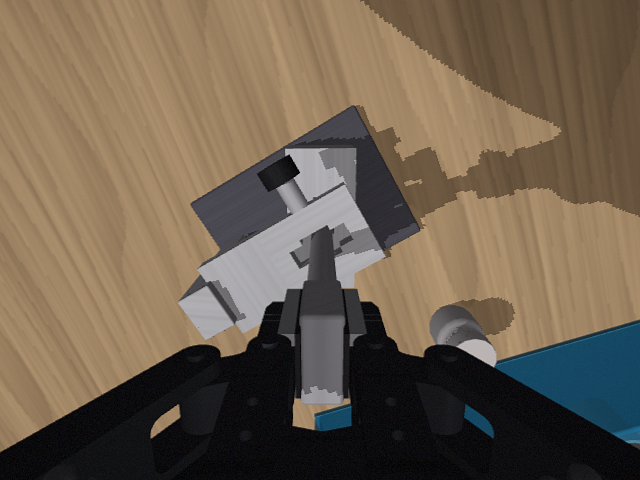

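View pics/w8c.png

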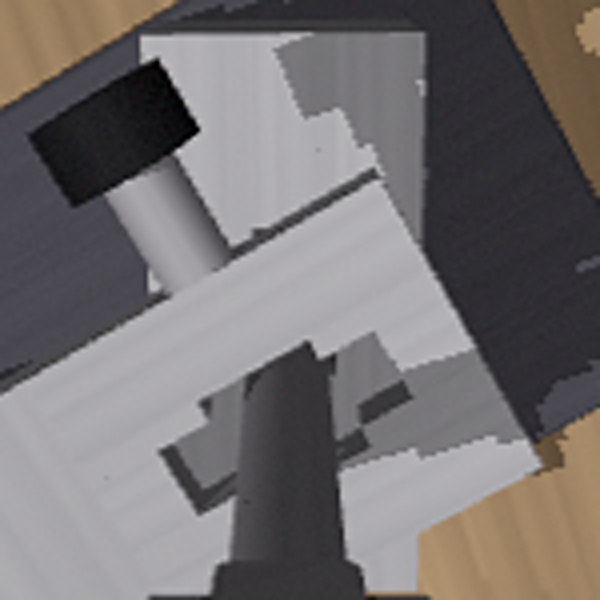

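View pics/s8.png

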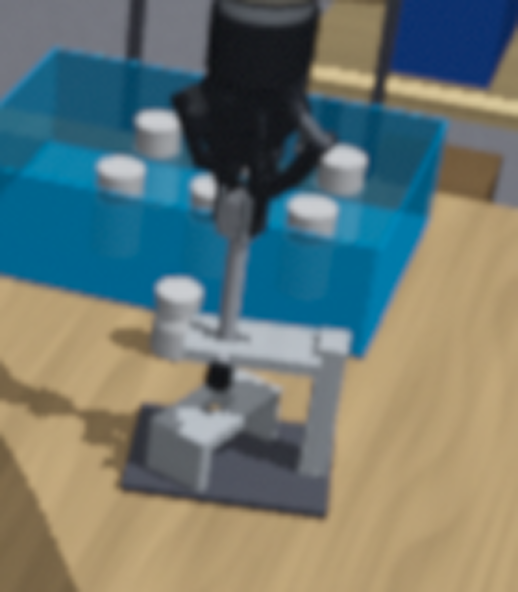

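Call:
{"api": "arm_command", "payload": {
  "increments": [
    [[0.5,0,0,0],[0.5,0,0,0],[0.5,0,0,0],[0.5,0,0,0],[0.5,0,0,0],[0,0,0,0]]
  ]
}}

```text
time: 17.77
eef_pos: [0.4968, -0.2996, 0.1776]
tcp_rot: [-0.575, -0.412, 0.575, -0.411]
contact_force: [-1.2, -0.5, -2.2]
opening: 0.153
```

Call:
{"api": "arm_command", "payload": {
  "increments": [
    [[0.4,0,0,0],[0.4,0,0,0],[0.4,0,0,0],[0.4,0,0,0],[0.4,0,0,0],[0.4,0,0,0],[0.2,0,0,0],[0,0,0,0],[0,0,0,0],[0,0,0,0]]
  ]
}}

```text
time: 19.02
eef_pos: [0.4972, -0.3, 0.1526]
tcp_rot: [0.575, 0.411, -0.575, 0.411]
contact_force: [1.2, -0.0, -2.2]
opening: 0.147
```

```bash
python3 - <<'E'
from h import *
s=sensors.get_state();print(s["time"],s["eef_pos"],s["tcp_rot"],s["contact_force"],s["wrist_torque"],s["opening"])
im=optics.read_camera("wrist");cv2.imwrite("pics/w9.png",im)
im=optics.read_camera("side");cv2.imwrite("pics/s9.png",cv2.resize(im[110:270,330:470],None,fx=3.7,fy=3.7,interpolation=2))
im=optics.read_camera("top");cv2.imwrite("pics/t9.png",im)
c=cam("side")
for q in("rod_head","rod_foot","rod_pin"):print(q,[(d["at"],d["conf"]) for d in optics.place_of("side",q)])
p=s["eef_pos"];print(proj(c,[p[0],p[1],p[2]+.019]),proj(c,[p[0],p[1],p[2]-.131]))
E
```

```text
19.025 [ 0.4972 -0.3     0.1526] [ 0.5754  0.4109 -0.5753  0.4112] [ 1.2098 -0.0498 -2.1558] [0.028  0.0205 0.0206] 0.14721189381619265
rod_head [([183.5, 394.5], 0.66), ([304.9, 348.9], 0.65), ([364.0, 283.8], 0.53), ([230.4, 386.3], 0.39)]
rod_foot [([377.7, 345.7], 0.73), ([229.6, 388.2], 0.65), ([394.1, 281.9], 0.58), ([225.0, 387.7], 0.28)]
rod_pin [([374.4, 341.4], 0.86), ([395.7, 284.5], 0.76), ([224.9, 384.8], 0.71)]
[183.1695 391.9743] [228.0451 386.504 ]
```

View pics/w9.png

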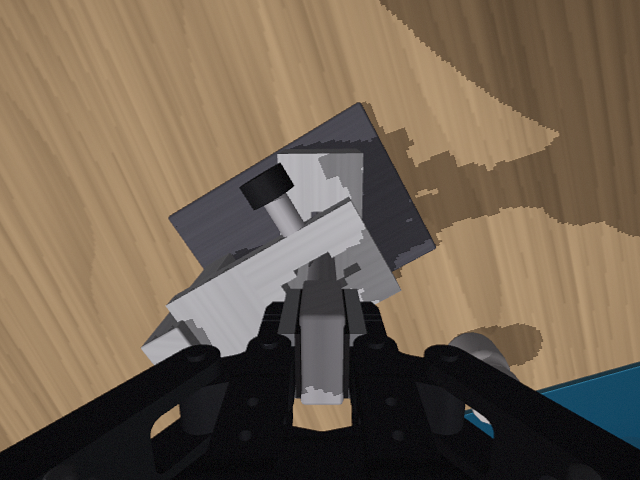

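View pics/s9.png

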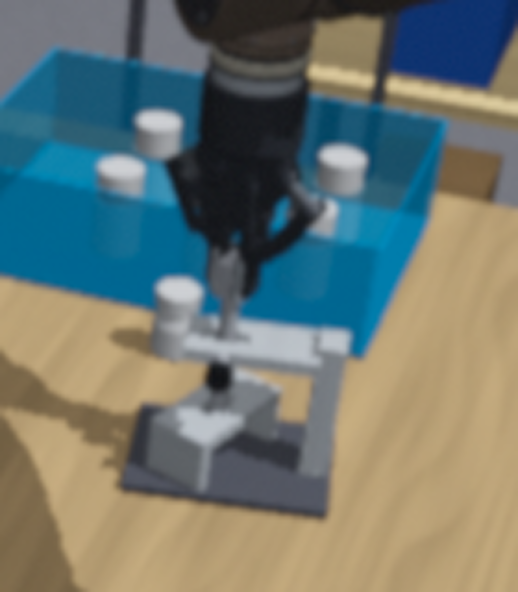

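View pics/t9.png

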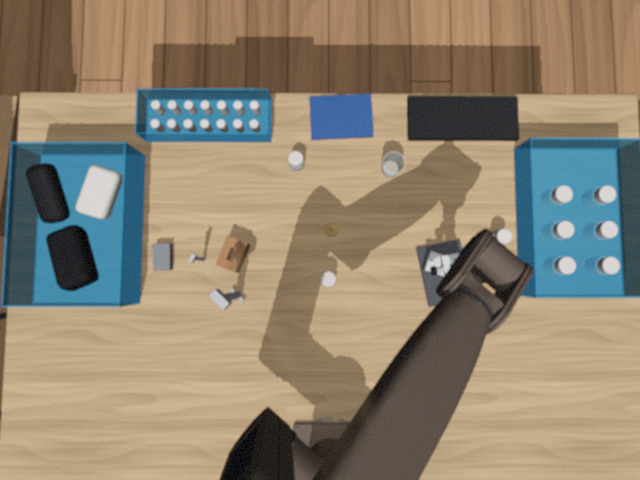

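```bash
python3 -c "
from plant import ctrl;print(ctrl.sign_off())"
```

```text
the job is handed in; nothing more can be done
None
```

I fitted the middle-sized rod to the stand and handed the job in at about 19 s, with the gripper still holding it upright through both guides.

I pulled the rod straight up out of the block and passed it through the upper guide with its pin along the slot (about 11° yaw). Below that plate I turned it 60°, to the measured lower slot at about 71°, then lowered it through.

**Last checks:**
- **Height:** from the arm's pose, the foot is at about 22 mm, 12 mm above the base plate. The top of the pin is at about 35 mm, 10 mm below the underside of the lower guide. The wrist picture shows no slip of the grip in the fingers since the pull.
- **Force:** the vertical reading was about 2.2 N, the same as when the rod hung free. So nothing suggests it is resting on a guide or the base plate.
- **Position:** the side camera's detections of the head and foot agree with the expected places within about 3 px.
- **Not seen directly:** the pin itself is hidden under the lower guide, so its position comes from the arm pose, the known rod length and the force readings.
- **Bystanders:** in the top picture the jars, weight, beaker and adapter appear where they started.

One move to the stand overshot by about 4 cm while the rod was high and clear. I corrected it before the rod went into the guide.

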